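# Press three cut lenses home on their blocking holders

### The job

Four cut lenses stand a little proud on their blocking holders. With the fingertips, press the large round lens lightly down until it is fully home, then the long round-ended one, then the square one, lifting off after each. Press gently so no lens cracks, do not pick up, tip or shove the holders, and leave the small round lens and the other things on the bench alone.

Things in the scene. Friction and masses are not known exactly. Their poses are not given: they have to be found in the camera images.
- large_round_holder: loose aluminium holder (0.6 kg) that carries the large round lens, 60 mm across. Round foot 68 mm across and 11 mm high, neck 36 mm across up to 30 mm; origin at the centre of its underside, z up. Above it a plunger with a 30 mm steel disc, a soft black pad, and flat on the pad the brown-tinted lens, 5 mm thick, centred on the holder's axis
- large_round_top (a point): centre of the top face of the large round lens, 60 mm across; 56 mm above the bench with the plunger up, 50 mm with it fully home, and lower while the pad is squeezed (the pad gives 0.5 mm per N, at most 6 mm, and springs back); moves with the lens
- large_round_plunger (a joint): how far the plunger under this lens is pressed down into the holder, m: 0 = up (6 mm gap between the steel disc and the holder's neck; starts at 0 to 1 mm), 0.006 = fully home (disc on the neck). It slides under about 3 N and stays where it is left, so a push of 5 to 10 N brings it home
- long_holder: loose aluminium holder (0.6 kg) that carries the long round-ended lens, 64 mm long (along its own y) and 32 mm wide. Round foot 68 mm across and 11 mm high, neck 36 mm across up to 30 mm; origin at the centre of its underside, z up. Above it a plunger with a 30 mm steel disc, a soft black pad, and flat on the pad the brown-tinted lens, 5 mm thick, centred on the holder's axis
- long_top (a point): centre of the top face of the long round-ended lens, 64 mm long (along its own y) and 32 mm wide; 56 mm above the bench with the plunger up, 50 mm with it fully home, and lower while the pad is squeezed (the pad gives 0.5 mm per N, at most 6 mm, and springs back); moves with the lens
- long_plunger (a joint): how far the plunger under this lens is pressed down into the holder, m: 0 = up (6 mm gap between the steel disc and the holder's neck; starts at 0 to 1 mm), 0.006 = fully home (disc on the neck). It slides under about 3 N and stays where it is left, so a push of 5 to 10 N brings it home
- square_holder: loose aluminium holder (0.6 kg) that carries the square lens, 46 x 46 mm. Round foot 68 mm across and 11 mm high, neck 36 mm across up to 30 mm; origin at the centre of its underside, z up. Above it a plunger with a 30 mm steel disc, a soft black pad, and flat on the pad the brown-tinted lens, 5 mm thick, centred on the holder's axis
- square_top (a point): centre of the top face of the square lens, 46 x 46 mm; 56 mm above the bench with the plunger up, 50 mm with it fully home, and lower while the pad is squeezed (the pad gives 0.5 mm per N, at most 6 mm, and springs back); moves with the lens
- square_plunger (a joint): how far the plunger under this lens is pressed down into the holder, m: 0 = up (6 mm gap between the steel disc and the holder's neck; starts at 0 to 1 mm), 0.006 = fully home (disc on the neck). It slides under about 3 N and stays where it is left, so a push of 5 to 10 N brings it home
- small_round_holder: loose aluminium holder (0.6 kg) that carries the small round lens, 34 mm across (to be left alone). Round foot 68 mm across and 11 mm high, neck 36 mm across up to 30 mm; origin at the centre of its underside, z up. Above it a plunger with a 30 mm steel disc, a soft black pad, and flat on the pad the brown-tinted lens, 5 mm thick, centred on the holder's axis
- small_round_top (a point): centre of the top face of the small round lens, 34 mm across (to be left alone); 56 mm above the bench with the plunger up, 50 mm with it fully home, and lower while the pad is squeezed (the pad gives 0.5 mm per N, at most 6 mm, and springs back); moves with the lens
- small_round_plunger (a joint): how far the plunger under this lens is pressed down into the holder, m: 0 = up (6 mm gap between the steel disc and the holder's neck; starts at 0 to 1 mm), 0.006 = fully home (disc on the neck). It slides under about 3 N and stays where it is left, so a push of 5 to 10 N brings it home
- tape_roll: bystander: roll of tan tape lying flat, 100 mm across, 25 mm high, beside the fixed 90 mm high box that fills the left of the bench (y above 0.25); behind the work, from x about 0.70, stands a tall steel bath; origin at the centre of its underside
- pad_box_a: bystander: lilac snap box, 27 x 40 x 19 mm high; origin at the centre of its underside
- pad_box_b: bystander: red-pink snap box, 27 x 40 x 19 mm high; origin at the centre of its underside
- dial_gauge: bystander: small white round thickness gauge lying on its back, 39 mm across, 13 mm high; origin at the centre of its underside
- marker_pen: bystander: black and white marker pen lying along its y, 135 mm long, 17 mm thick; origin at the centre of its underside
Mind the look-alikes: they are no part of the job. What is shaped like the large_round_holder but turquoise is not meant.

How it is judged:
On the way, in this order (a step that is already met when the one before it is completed fails the run):
1. the large round lens is home and the fingers are off it (value of joint large_round_plunger above 0.0048 m and contact force between the fingers and large_round_holder below 0.1 N), for 0.1 s.
2. the long lens is home and the fingers are off it (value of joint long_plunger above 0.0048 m and contact force between the fingers and long_holder below 0.1 N), for 0.1 s.
3. the square lens is home and the fingers are off it (value of joint square_plunger above 0.0048 m and contact force between the fingers and square_holder below 0.1 N), for 0.1 s.
At the end, for the whole second after the job is handed in: the large round, long and square lenses are home (pressed more than 4.8 of 6 mm), the small round one is still up (less than 2.5 mm), and all four holders stand upright (0.05 rad) and at rest on the bench within 20 mm of where they stood (value of joint each of large_round_plunger, long_plunger, square_plunger above 0.0048 m and value of joint small_round_plunger below 0.0025 m and height (world z) of each of large_round_holder, long_holder, square_holder, small_round_holder below 0.004 m and angle between each of large_round_holder, long_holder, square_holder, small_round_holder's own z axis and vertical below 0.05 rad and distance of each of large_round_holder, long_holder, square_holder, small_round_holder from where it was at the start of the episode below 0.02 m and linear speed of each of large_round_holder, long_holder, square_holder, small_round_holder below 0.02 m/s); the robot touches nothing.
It fails at once if the long lens is pressed before the large round one is home, or the square one before the long one is home ((value of joint long_plunger above 0.0025 m and value of joint large_round_plunger below 0.0048 m) or (value of joint square_plunger above 0.0025 m and value of joint long_plunger below 0.0048 m)).
It fails at once if the small round lens or its holder is touched with more than 1 N, or pressed (value of joint small_round_plunger above 0.0025 m or contact force between any of the fingers, the arm and small_round_holder above 1 N).
It fails at once if a lens is pressed harder than 20 N (contact force between any of the fingers, the arm and large_round_holder above 20 N or contact force between any of the fingers, the arm and long_holder above 20 N or contact force between any of the fingers, the arm and square_holder above 20 N).
It fails at once if a holder is lifted by 8 mm, tipped by 0.2 rad or shoved by 20 mm (height (world z) of any of large_round_holder, long_holder, square_holder, small_round_holder above 0.008 m or angle between any of large_round_holder, long_holder, square_holder, small_round_holder's own z axis and vertical above 0.2 rad or distance of any of large_round_holder, long_holder, square_holder, small_round_holder from where it was at the start of the episode above 0.02 m).
It fails at once if a bystander is moved by 20 mm (distance of any of tape_roll, pad_box_a, pad_box_b, dial_gauge, marker_pen from where it was at the start of the episode above 0.02 m).
It also fails if it takes over 42 s, if anything falls off the work surface, if the arm or the gripper's body presses on something with over 40 N, if the wrist force passes 120 N, or if a joint passes its speed limit or range.

### The arm

A 6-joint arm with a two-finger parallel gripper is mounted at the origin on a cart in front of the work surface, level with it; the furniture and walls round the work are solid. World frame = base frame: x ahead of the robot, y to its left, z up, the work surface at z = 0. Lengths are in m, angles in rad, forces in N, time in s.
With the tool pointing down it reaches from about 0.35 to 0.85 m from the base axis. Payload 8.1 kg.
Tool frame: the origin (TCP) lies on the centre line of the jaws, within the pads' length; the fingertips stand 17 mm ahead of it and the grasp point (between the pads) lies 2 mm behind it; z points along the fingers, y is the line along which they close (so a half turn about z gives the same grasp; the last joint's range is limited). The gripper opens to 93 mm and grips with 3 to 60 N. Pads are 15 mm wide; open, the fingers measure 128 mm over their backs; the gripper's body (75 mm by 188 mm) begins 65 mm behind the grasp point.
Start: joints at [-0.085, 0.13, 1.488, -0, 1.523, -0.085], TCP at [0.6, 0, 0.236] pointing down, gripper open.
Joint ranges: [-2.96, 2.96], [-0.89, 2.26], [0.02, 2.5], [-1.34, 4.48], [0, 2.73], [-2.66, 2.66]. Speed limits (rad/s): [2.39, 2.39, 2.79, 3.14, 3.14, 3.14].

### API

Orientations are given as a rotation vector (axis times angle).
In Python, from plant import robot, optics, close_job, models gives the robot as it stands.
- The arm moves only by the shell command python3 -m inch 'ROWS' [OPENING] [FORCE]. ROWS is a JSON object of lists of equal length, an entry for each row: "travel": the shift along the tool's x, y, z in m, a list of three; "spin": the turn about the tool's z in rad. In form: {"travel": [[x, y, z], ...], "spin": [spin, ...]}. A call has 1 to 10 rows; each row is the pose to reach, as a shift and turn from the pose commanded when the call began, along the tool's axes at that moment; what a row does not reach only later rows make up. A row lasts 1/12 s, in which the tool goes at most 41.7 mm and 7.16 degrees, less where a joint would pass 70% of its speed; a pose out of reach is approached as far as the arm can. A call with a gripper value outside its range is refused whole. OPENING is the closure, from 0 (fully open) to 1 (shut), set as the call begins (- or left out, the last holds). The fingers move at their own pace and stop on an object; FORCE is the grip in N (left out, the last holds). Time passes only in rows, so rows that repeat a pose let the fingers close. It gives the time, the measured TCP pose, the force, the opening and the grip force at its end, in the units of the state.
- robot.read_state(): the state, without advancing time (a new reading comes with each control period).
- optics.read_camera(name): name is "scene" or "side" or "wrist"; returns (picture, depth): 480x640x3 uint8, red, green, blue; 480x640 float32, m along the optical axis (not along the pixel's ray), 0 where there is no reading.
- optics.camera_info(name): a dict with "camera_matrix" (3x3 intrinsics, pixels), "dist" ([k1, k2, p1, p2, k3] as OpenCV has them; the pictures are not rectified), "view" (4x4, takes a point from world to camera coordinates). Camera axes: x right, y down, z forward; pixel columns grow to the right and rows downward; lengths in m; the calibration is good to about 2 mm. A picture is of the moment at which its call begins: read the wrist's pose just before it. camera_info takes no time and is no camera call; for the wrist camera it gives the pose at the moment of the call.
- close_job(): hands the job in; it is judged then, once.
Trained networks look in the newest picture that a camera, given by its name, has taken for a name from the list of things; names that differ only in an ending like _2 or _b are one class to them, and where a whole thing is asked for, a point or a joint stands for the part that bears it (a point fixed in the world has none). Each returns a list of dicts, best first, with "p" (0 to 1); they miss things now and then, are a little off and sometimes report something else, mostly with a low value. They report only what shows in the picture. A call takes as long as a camera call. They do not tell look-alikes from the thing itself.
- models.look_for(camera, name): "centre" ([x, y, z] in m, in world coordinates, good to about 4 mm: the middle of the surface that is visible of it).
- models.masks_of(camera, name): "region" (480x640 bool, what is visible of it).
The state is a dict: "t": time; "q": joint angles; "dq": joint speeds; "joint_torque": joint torques, N m; "tool_pos": TCP position; "orientation": TCP orientation; "force": force on the tool from outside, world axes, zero at the start; "wrist_torque": the same for the moment, N m; "opening": finger opening in m; "gripper_force": force on a finger pad.
Only numpy, scipy, OpenCV 4.12 (cv2) and the standard library are available. Lean on these libraries where they do the work, as an engineer would, in place of code of your own. Each camera call takes 0.05 s, during which the arm holds its last target. There are 200 camera calls.

## Working session

There is one attempt and no reset: what is moved stays moved. The work goes in short steps, Python scripts to look and compute and a shell command to move; the robot and the scene stay as the last step left them, time stands still between calls to the robot, and variables do not carry over. Pictures are saved under pics/ and viewed, at most 10 in all, crops included, and the job is handed in when it is done.

```bash
mkdir -p pics; ls
python3 - <<'E'
from plant import robot,optics,models
import cv2,numpy as np
s=robot.read_state();print(s['t'],s['tool_pos'],s['orientation'],s['opening'],s['force'])
for c in ('scene','side'):
    p,d=optics.read_camera(c);cv2.imwrite(f'pics/{c}0.png',p[:,:,::-1])
    for n in ['large_round_top','long_top','square_top','small_round_top','large_round_holder','long_holder','square_holder','small_round_holder','tape_roll','marker_pen']:
        print(c,n,[(np.round(r['centre'],3).tolist(),round(r['p'],2)) for r in models.look_for(c,n)][:4])
E
```

```text
pics
0.0 [5.99460722e-01 3.86196403e-05 2.34600741e-01] [-2.22052563e+00 -2.22039738e+00  1.90914360e-03] 0.09289668952863868 [-0.62231152  0.24916347 -0.2549068 ]
scene large_round_top [([0.542, 0.129, 0.057], 0.78), ([0.481, -0.127, 0.051], 0.68), ([0.789, 0.16, 0.056], 0.57), ([0.678, -0.267, 0.02], 0.27)]
scene long_top [([0.528, -0.272, 0.056], 0.59)]
scene square_top [([0.552, 0.003, 0.059], 0.56), ([0.44, -0.275, 0.014], 0.41)]
scene small_round_top [([0.478, -0.127, 0.06], 0.5)]
scene large_round_holder [([0.78, 0.163, 0.03], 0.87), ([0.54, 0.138, 0.029], 0.71)]
scene long_holder [([0.538, 0.126, 0.059], 0.67), ([0.524, -0.272, 0.019], 0.66)]
scene square_holder [([0.542, 0.008, 0.022], 0.64), ([0.539, 0.124, 0.056], 0.27)]
scene small_round_holder [([0.472, -0.124, 0.014], 0.6)]
scene tape_roll [([0.661, 0.151, 0.018], 0.9), ([0.44, -0.276, 0.016], 0.66)]
scene marker_pen [([0.441, -0.275, 0.013], 0.76), ([0.471, -0.12, 0.011], 0.33)]
side large_round_top [([0.789, 0.162, 0.056], 0.9), ([0.545, 0.128, 0.056], 0.71)]
side long_top [([0.528, -0.282, 0.058], 0.66)]
side square_top [([0.479, -0.132, 0.053], 0.73), ([0.552, 0.002, 0.057], 0.69)]
side small_round_top [([0.477, -0.13, 0.058], 0.67)]
side large_round_holder [([0.788, 0.166, 0.057], 0.96), ([0.544, 0.138, 0.058], 0.62), ([0.556, 0.014, 0.017], 0.42)]
side long_holder [([0.53, -0.273, 0.019], 0.58)]
side square_holder [([0.553, 0.013, 0.015], 0.73), ([0.528, -0.282, 0.055], 0.61), ([0.527, -0.271, 0.018], 0.32)]
side small_round_holder [([0.482, -0.126, 0.012], 0.82), ([0.529, -0.271, 0.018], 0.65)]
side tape_roll [([0.657, 0.162, 0.028], 0.74), ([0.527, -0.27, 0.016], 0.74), ([0.544, 0.131, 0.058], 0.46)]
side marker_pen [([0.444, -0.274, 0.014], 0.8)]
```

View pics/scene0.png

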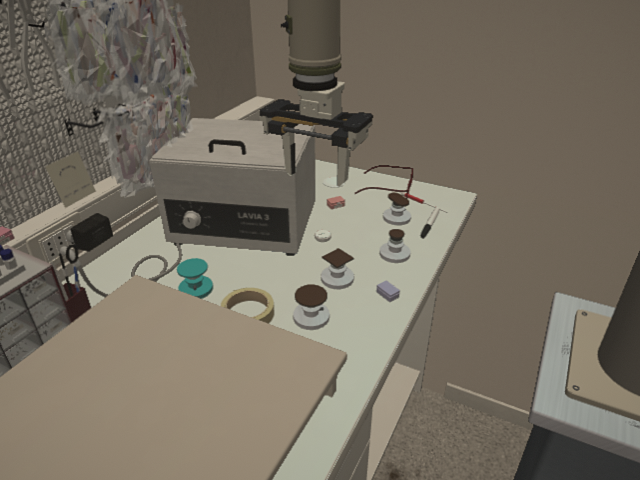

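View pics/side0.png

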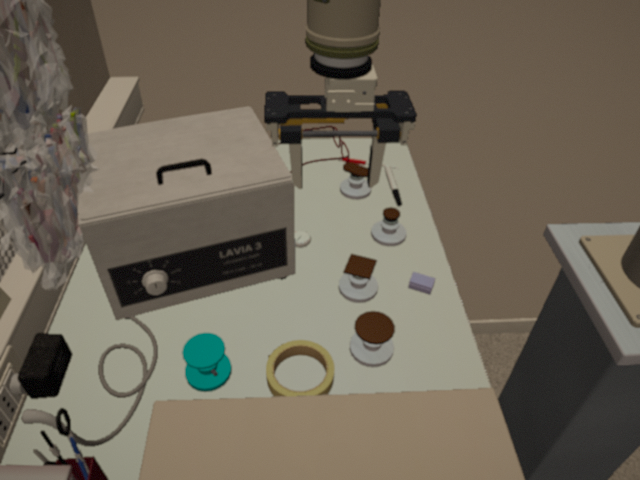

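The scene view shows the large round lens at about (311,300), the square one at (338,258), the small round one at (396,238) and the long one at (398,200). The turquoise look-alike is at (193,275). The side view agrees with this. Tool x is world +y, tool y is world +x, and tool z points down. I'll close the fingers and hover over the large round lens.

```bash
python3 -m inch '{"travel":[[0.02,-0.01,0],[0.045,-0.02,0],[0.07,-0.03,0],[0.095,-0.042,0],[0.115,-0.05,0],[0.129,-0.057,0],[0.129,-0.057,0],[0.129,-0.057,0],[0.129,-0.057,0]],"spin":[0,0,0,0,0,0,0,0,0]}' 1 20
cat > h.py <<'E'
from plant import robot,optics,models
import cv2,numpy as np
def world(cam,tag=None):
    i=optics.camera_info(cam);p,d=optics.read_camera(cam)
    if tag: cv2.imwrite(f'pics/{tag}.png',p[:,:,::-1])
    K=np.array(i['camera_matrix']);v,u=np.mgrid[:480,:640]
    n=cv2.undistortPoints(np.stack([u,v],-1).reshape(-1,1,2).astype(np.float64),K,np.array(i['dist'])).reshape(480,640,2)
    P=np.dstack([n*d[...,None],d]);V=np.array(i['view'])
    return p,d,(P-V[:3,3])@V[:3,:3]
def lens(cam,c,r=.045,tag=None):
    p,d,W=world(cam,tag)
    m=(d>0)&(np.hypot(W[...,0]-c[0],W[...,1]-c[1])<r)&(W[...,2]>.046)&(W[...,2]<.066)
    m&=(p.max(-1)<110)
    q=W[m]
    if len(q)<20: return None
    (x,y),(w,h),a=cv2.minAreaRect((q[:,:2]*1000).astype(np.float32))
    return dict(n=len(q),mean=q.mean(0).round(4),med_z=np.median(q[:,2]).round(4),rect=np.round([x,y,w,h,a],1))
E
python3 - <<'E'
from h import *
C=dict(large=(.543,.129),long=(.528,-.277),square=(.552,.003),small=(.478,-.128))
for c in ('scene','side','wrist'):
    for n in C: print(c,n,lens(c,C[n],tag='wrist1' if c=='wrist' else None))
s=robot.read_state();print(s['t'],s['tool_pos'],s['force'])
E
```

```text
t: 1.85
tool_pos: [0.5433, 0.1285, 0.2357]
orientation: [2.221, 2.221, -0.0]
force: [0.7, -0.0, -0.1]
opening: 0.0377
gripper_force: 0.0
scene large {'n': 576, 'mean': array([0.5426, 0.1306, 0.0561]), 'med_z': np.float64(0.0562), 'rect': array([543.5, 129.5,  55.8,  59.1,  26.4])}
scene long {'n': 190, 'mean': array([ 0.5228, -0.2766,  0.0554]), 'med_z': np.float64(0.0557), 'rect': array([ 524.8, -279.1,   37.2,   66.1,   52.8])}
scene square {'n': 342, 'mean': array([0.5491, 0.0043, 0.0563]), 'med_z': np.float64(0.0563), 'rect': array([549.8,   1.4,  47.8,  48.1,  67.8])}
scene small {'n': 135, 'mean': array([ 0.4757, -0.1308,  0.0553]), 'med_z': np.float64(0.0561), 'rect': array([ 476.8, -133.1,   31. ,   34. ,   43.6])}
side large {'n': 1028, 'mean': array([0.5457, 0.1306, 0.0556]), 'med_z': np.float64(0.0556), 'rect': array([545.4, 129.3,  58.2,  57.7,  75.2])}
side long None
side square {'n': 540, 'mean': array([0.5522, 0.0046, 0.0561]), 'med_z': np.float64(0.0562), 'rect': array([551.6,   2.8,  45.5,  44.4,  68.8])}
side small {'n': 62, 'mean': array([ 0.4748, -0.1305,  0.0554]), 'med_z': np.float64(0.0562), 'rect': array([ 474.2, -133.4,   33.5,    9.5,   77.2])}
wrist large {'n': 2875, 'mean': array([0.5452, 0.1288, 0.0554]), 'med_z': np.float64(0.0554), 'rect': array([545.3, 128.3,  56.3,  56.1,  45.8])}
wrist long None
wrist square {'n': 58, 'mean': array([0.5432, 0.0151, 0.0556]), 'med_z': np.float64(0.0557), 'rect': array([543.2,  14. ,  31.1,   1. ,  90. ])}
wrist small None
2.45 [0.54303919 0.12893605 0.23561321] [ 0.39834054 -0.59134619  0.59194676]
```

View pics/wrist1.png

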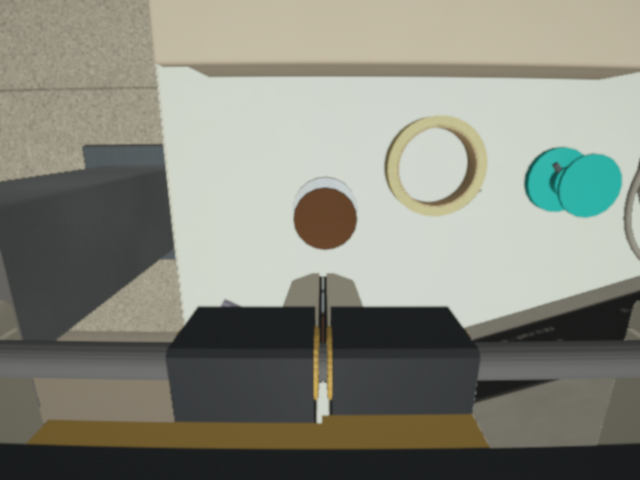

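The wrist view shows the large round lens at (325,218), centred at about (0.545, 0.129). The fingers are shut. I'll descend to about 8 mm above it.

```bash
python3 -m inch '{"travel":[[0,0.002,0.02],[0,0.002,0.045],[0,0.002,0.07],[0,0.002,0.095],[0,0.002,0.115],[0,0.002,0.13],[0,0.002,0.142],[0,0.002,0.15],[0,0.002,0.154],[0,0.002,0.154]],"spin":[0,0,0,0,0,0,0,0,0,0]}'
python3 -m inch '{"travel":[[0,0,0.002],[0,0,0.004],[0,0,0.006],[0,0,0.008],[0,0,0.010],[0,0,0.010],[0,0,0.010]],"spin":[0,0,0,0,0,0,0]}'
```

```text
t: 3.28
tool_pos: [0.5448, 0.129, 0.0811]
orientation: [-2.221, -2.221, 0.001]
force: [0.3, 0.1, -0.1]
opening: 0.0005
gripper_force: 0.0
t: 3.87
tool_pos: [0.5453, 0.1291, 0.0719]
orientation: [2.221, 2.221, 0.001]
force: [0.1, 0.5, 2.3]
opening: 0.0003
gripper_force: 0.8
```

```bash
python3 -m inch '{"travel":[[0,0,0.001],[0,0,0.002],[0,0,0.003],[0,0,0.004],[0,0,0.005],[0,0,0.006],[0,0,0.007],[0,0,0.007],[0,0,0.007]],"spin":[0,0,0,0,0,0,0,0,0]}'
```

```text
t: 4.62
tool_pos: [0.5453, 0.129, 0.0649]
orientation: [2.221, 2.221, 0.001]
force: [2.2, 0.8, 4.8]
opening: 0.0004
gripper_force: 2.2
```

```bash
python3 -m inch '{"travel":[[0,0,0.0005],[0,0,0.001],[0,0,0.0015],[0,0,0.002],[0,0,0.002],[0,0,0.002]],"spin":[0,0,0,0,0,0]}'; python3 -c "
from plant import robot;print(robot.read_state()['force'])"
```

```text
t: 5.12
tool_pos: [0.5453, 0.1291, 0.0632]
orientation: [2.221, 2.221, 0.001]
force: [0.0, 0.3, 7.7]
opening: 0.0003
gripper_force: 3.9
[0.04827131 0.33721298 7.68147882]
```

Force rises along the pad's own stiffness, so the plunger looks home. I'll lift and check the height.

```bash
python3 -m inch '{"travel":[[0,0,-0.003],[0,0,-0.008],[0,0,-0.02],[0,0,-0.045],[0,0,-0.075],[0,0,-0.105],[0,0,-0.13],[0,0,-0.13],[0,0,-0.13]],"spin":[0,0,0,0,0,0,0,0,0]}'
python3 - <<'E'
from h import *
print(lens('wrist',(.545,.129)),lens('side',(.545,.129)),lens('scene',(.545,.129)))
E
```

```text
t: 5.87
tool_pos: [0.5459, 0.1292, 0.1951]
orientation: [2.22, 2.22, 0.004]
force: [-0.5, 0.2, -0.1]
opening: 0.0003
gripper_force: 0.0
{'n': 3556, 'mean': array([0.5448, 0.1289, 0.0496]), 'med_z': np.float64(0.0496), 'rect': array([544.9, 128.5,  56.7,  56.1,  89.7])} {'n': 1019, 'mean': array([0.5455, 0.1305, 0.0499]), 'med_z': np.float64(0.05), 'rect': array([545.2, 129.2,  59.2,  56.1,  82.6])} {'n': 579, 'mean': array([0.5428, 0.1305, 0.0503]), 'med_z': np.float64(0.0504), 'rect': array([543.9, 129.1,  56.1,  61.3,  41.7])}
```

Home: the top is at 0.050 m in all views. Next I'll move over the long lens.

```bash
python3 -m inch '{"travel":[[-0.015,0,0],[-0.05,0,0],[-0.085,-0.005,0],[-0.12,-0.005,0],[-0.155,-0.01,0],[-0.19,-0.01,0],[-0.225,-0.015,0],[-0.26,-0.015,0],[-0.295,-0.018,0],[-0.33,-0.018,0]],"spin":[0,0,0,0,0,0,0,0,0,0]}'
python3 -m inch '{"travel":[[-0.03,0,0],[-0.055,0,0],[-0.07,0,0],[-0.077,0,0],[-0.077,0,0],[-0.077,0,0],[-0.077,0,0]],"spin":[0,0,0,0,0,0,0]}'
python3 - <<'E'
from h import *
print(lens('wrist',(.527,-.278),tag='wrist2'),lens('scene',(.527,-.278)))
s=robot.read_state();print(s['tool_pos'],s['force'])
E
```

```text
t: 6.85
tool_pos: [0.5253, -0.2022, 0.1908]
orientation: [-2.219, -2.219, 0.002]
force: [1.1, 0.3, 0.1]
opening: -0.0001
gripper_force: 0.0
t: 7.43
tool_pos: [0.5272, -0.2764, 0.1923]
orientation: [-2.219, -2.222, -0.0]
force: [-0.3, -0.2, 0.8]
opening: 0.0008
gripper_force: 0.0
{'n': 2483, 'mean': array([ 0.5252, -0.2804,  0.0547]), 'med_z': np.float64(0.0547), 'rect': array([ 525.4, -281. ,   31.3,   61.5,   56.4])} {'n': 191, 'mean': array([ 0.5228, -0.2769,  0.0552]), 'med_z': np.float64(0.0554), 'rect': array([ 524. , -280.2,   34.4,   66.6,   55.3])}
[ 0.52730072 -0.27656117  0.19264792] [-0.63900387  0.02001583  0.26668788]
```

View pics/wrist2.png

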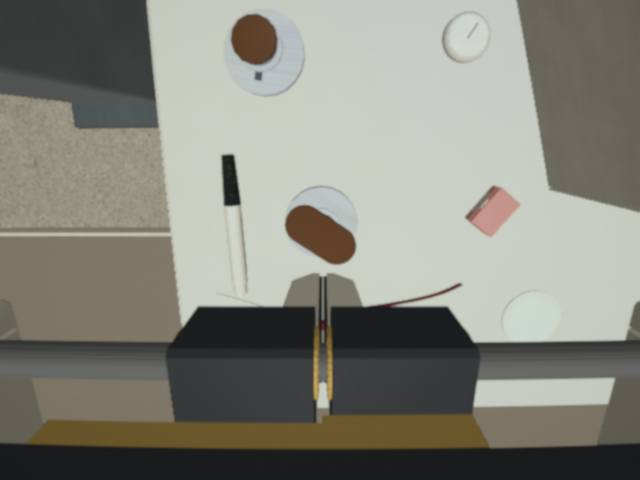

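The wrist view shows the long lens at (321,235), oriented diagonally and centred at about (0.5255, −0.2805). The small round one is at (255,40), well clear.

```bash
python3 -m inch '{"travel":[[-0.002,-0.002,0.02],[-0.002,-0.002,0.045],[-0.002,-0.002,0.07],[-0.002,-0.002,0.09],[-0.002,-0.002,0.103],[-0.002,-0.002,0.11],[-0.002,-0.002,0.111],[-0.002,-0.002,0.111]],"spin":[0,0,0,0,0,0,0,0]}'
python3 -m inch '{"travel":[[0,0,0.002],[0,0,0.004],[0,0,0.006],[0,0,0.008],[0,0,0.010],[0,0,0.011],[0,0,0.012],[0,0,0.013],[0,0,0.014],[0,0,0.014]],"spin":[0,0,0,0,0,0,0,0,0,0]}'
```

```text
t: 8.2
tool_pos: [0.5254, -0.2798, 0.0822]
orientation: [2.221, 2.222, 0.0]
force: [0.7, 0.1, 0.8]
opening: 0.0005
gripper_force: 0.0
t: 9.03
tool_pos: [0.5252, -0.2801, 0.0677]
orientation: [2.221, 2.221, 0.0]
force: [0.3, -0.7, 2.2]
opening: 0.0004
gripper_force: 1.2
```

```bash
python3 -m inch '{"travel":[[0,0,0.001],[0,0,0.002],[0,0,0.003],[0,0,0.004],[0,0,0.005],[0,0,0.005],[0,0,0.005]],"spin":[0,0,0,0,0,0,0]}'
```

```text
t: 9.62
tool_pos: [0.5252, -0.2802, 0.0633]
orientation: [2.221, 2.221, 0.0]
force: [-1.6, 0.9, 7.6]
opening: 0.0003
gripper_force: 3.9
```

```bash
python3 -m inch '{"travel":[[0,0,-0.003],[0,0,-0.008],[0,0,-0.02],[0,0,-0.045],[0,0,-0.075],[0,0,-0.105],[0,0,-0.13],[0,0,-0.13],[0,0,-0.13]],"spin":[0,0,0,0,0,0,0,0,0]}'
python3 - <<'E'
from h import *
print(lens('wrist',(.527,-.278)),lens('scene',(.527,-.278)))
E
```

```text
t: 10.37
tool_pos: [0.5261, -0.2806, 0.1955]
orientation: [2.218, 2.219, 0.001]
force: [0.1, -0.2, -0.5]
opening: 0.0004
gripper_force: 0.0
{'n': 2356, 'mean': array([ 0.5247, -0.2801,  0.0496]), 'med_z': np.float64(0.0496), 'rect': array([ 525.1, -280.7,   31. ,   61.5,   56.1])} {'n': 184, 'mean': array([ 0.5231, -0.277 ,  0.0506]), 'med_z': np.float64(0.0506), 'rect': array([ 524.7, -279.2,   34.8,   64.9,   60.5])}
```

The long lens is home. On to the square one.

```bash
python3 -m inch '{"travel":[[0.015,0,0],[0.05,0.005,0],[0.085,0.01,0],[0.12,0.015,0],[0.155,0.02,0],[0.19,0.022,0],[0.225,0.024,0],[0.255,0.026,0],[0.275,0.026,0],[0.282,0.026,0]],"spin":[0,0,0,0,0,0,0,0,0,0]}'
python3 -m inch '{"travel":[[0,0,0],[0,0,0],[0,0,0]],"spin":[0,0,0]}'
python3 - <<'E'
from h import *
print(lens('wrist',(.5515,.002)))
s=robot.read_state();print(s['tool_pos'],s['force'])
E
```

```text
t: 11.3
tool_pos: [0.5495, 0.0059, 0.1909]
orientation: [-2.216, -2.223, 0.002]
force: [-0.0, 0.8, 0.6]
opening: 0.0003
gripper_force: 0.0
t: 11.55
tool_pos: [0.5506, 0.0011, 0.1921]
orientation: [-2.222, -2.22, 0.001]
force: [0.2, -0.4, 0.5]
opening: 0.0003
gripper_force: 0.0
{'n': 2837, 'mean': array([0.5518, 0.0023, 0.0556]), 'med_z': np.float64(0.0556), 'rect': array([551.7,   1.4,  44.6,  43.8,  67.8])}
[0.55076514 0.00087477 0.1922432 ] [-0.43045174 -0.48538312 -0.09331767]
```

```bash
python3 -m inch '{"travel":[[0,0.001,0.02],[0,0.001,0.045],[0,0.001,0.07],[0,0.001,0.09],[0,0.001,0.103],[0,0.001,0.11],[0,0.001,0.111],[0,0.001,0.111]],"spin":[0,0,0,0,0,0,0,0]}'
python3 -m inch '{"travel":[[0,0,0.002],[0,0,0.004],[0,0,0.006],[0,0,0.008],[0,0,0.010],[0,0,0.011],[0,0,0.012],[0,0,0.013],[0,0,0.014],[0,0,0.014]],"spin":[0,0,0,0,0,0,0,0,0,0]}'
```

```text
t: 12.27
tool_pos: [0.5523, 0.0016, 0.0821]
orientation: [2.222, 2.221, 0.0]
force: [0.4, -0.0, 0.2]
opening: 0.0007
gripper_force: 0.0
t: 13.1
tool_pos: [0.5523, 0.0021, 0.0677]
orientation: [2.221, 2.221, 0.001]
force: [0.5, -0.0, 3.0]
opening: 0.0005
gripper_force: 1.2
```

```bash
python3 -m inch '{"travel":[[0,0,0.001],[0,0,0.002],[0,0,0.003],[0,0,0.004],[0,0,0.005],[0,0,0.005],[0,0,0.005]],"spin":[0,0,0,0,0,0,0]}'
```

```text
t: 13.68
tool_pos: [0.5524, 0.002, 0.0632]
orientation: [2.221, 2.221, 0.001]
force: [-1.2, 1.7, 8.6]
opening: 0.0002
gripper_force: 3.9
```

```bash
python3 -m inch '{"travel":[[0,0,-0.003],[0,0,-0.008],[0,0,-0.02],[0,0,-0.045],[0,0,-0.075],[0,0,-0.105],[0,0,-0.13],[0,0,-0.13],[0,0,-0.13],[0,0,-0.13]],"spin":[0,0,0,0,0,0,0,0,0,0]}'
python3 - <<'E'
from h import *
print(lens('wrist',(.5515,.002)))
C=dict(large=(.545,.129),long=(.526,-.28),square=(.552,.002),small=(.477,-.131))
for n in C:
  for c in ('scene','side'): print(n,lens(c,C[n]))
E
```

```text
t: 14.52
tool_pos: [0.5515, 0.002, 0.1923]
orientation: [-2.221, -2.221, 0.001]
force: [0.8, -0.1, -0.9]
opening: 0.0005
gripper_force: 0.0
{'n': 2701, 'mean': array([0.5516, 0.0025, 0.0496]), 'med_z': np.float64(0.0496), 'rect': array([551.7,   1.9,  44. ,  43.8,  68. ])}
large {'n': 582, 'mean': array([0.5428, 0.1306, 0.0502]), 'med_z': np.float64(0.0503), 'rect': array([544.1, 128.1,  56.2,  59.9,  29.1])}
large {'n': 1018, 'mean': array([0.5457, 0.1302, 0.0499]), 'med_z': np.float64(0.05), 'rect': array([545.4, 129. ,  57.8,  57.5,  40.8])}
long {'n': 182, 'mean': array([ 0.5232, -0.2772,  0.0506]), 'med_z': np.float64(0.0506), 'rect': array([ 524.7, -279.2,   34.8,   63.4,   59.9])}
long {'n': 84, 'mean': array([ 0.541 , -0.2797,  0.0504]), 'med_z': np.float64(0.0507), 'rect': array([ 540.9, -277.8,   19.6,   34.8,   20.8])}
square {'n': 339, 'mean': array([0.5492, 0.0042, 0.0504]), 'med_z': np.float64(0.0504), 'rect': array([549.9,   2.1,  46.4,  48.6,  68.5])}
square {'n': 541, 'mean': array([0.5521, 0.0046, 0.0503]), 'med_z': np.float64(0.0504), 'rect': array([551.3,   2.8,  46.3,  44.8,  67.4])}
small {'n': 134, 'mean': array([ 0.4759, -0.1311,  0.0552]), 'med_z': np.float64(0.056), 'rect': array([ 476.8, -134.3,   29.9,   34.4,   20.4])}
small {'n': 177, 'mean': array([ 0.4785, -0.1305,  0.0555]), 'med_z': np.float64(0.0562), 'rect': array([ 478. , -133.3,   30.3,   31.7,    1.5])}
```

All three lenses are home, and the small round one is still up.

```bash
python3 -c "
from plant import close_job;print(close_job())"
```

```text
the job is handed in; nothing more can be done
None
```

I pressed the large round, long and square lenses home in that order, with about 8–9 N read at each press; the small round lens is still up and the job is handed in (no verdict was returned).

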